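# Refill the glue stick caddy

## Task

Two glue sticks are standing loose on the counter; put them back in the wooden three-cell caddy, one in each of its empty end cells. Set each down gently, standing upright on the floor of its cell (either stick may go in either cell; do not drop them), and leave the stick that is already in the middle cell standing there.

Things in the scene. Friction and masses are not known exactly. Their poses are not given: they have to be found in the camera images.
- caddy: low open wooden caddy fixed to the counter, 60 x 172 mm and 35 mm high, long side along its y axis; origin at the centre of its underside, z up. Three cells in a row along y, each 52 x 52 mm inside, with centres at y = -56, 0 and +56 mm; walls and dividers 4 mm thick, floor 5 mm thick. Its yaw varies by up to about 17 degrees. The middle cell holds a glue stick, the two end cells are empty.
- stick_a: glue stick, an upright capped cylinder, 27 mm diameter, 88 mm tall, about 25 to 40 g; origin at the centre of its underside, z up its axis. Starts standing loose on the counter beside a date stamp, which is a squat block and not wanted
- stick_b: glue stick, an upright capped cylinder, 27 mm diameter, 88 mm tall, about 25 to 40 g; origin at the centre of its underside, z up its axis. Starts standing loose on the counter; same as stick_a
- stick_home: glue stick, an upright capped cylinder, 27 mm diameter, 88 mm tall, about 25 to 40 g; origin at the centre of its underside, z up its axis. Starts standing in the caddy's middle cell, on its floor, and stays there. Behind and to the right of the caddy a tall display tower, far higher than the arm, stands on the counter near x = 0.77 m, y = -0.3 m (about 0.12 m in radius): keep the arm clear of it
Things that resemble listed ones, but are neither listed nor needed, are in the scene too. What is shaped like the stick_a but purple is not meant. What is shaped like the stick_b but turquoise is not meant.

How it is judged:
At the end, for the whole second after the job is handed in: Each of the two loose glue sticks stands on the floor of its own end cell of the caddy and the third still stands in the middle cell: each underside within 20 mm of the cell's centre along both caddy axes and 0 to 12 mm above the caddy's underside, upright within 10 degrees, at rest and released (x of stick_home in the frame of caddy between -0.02 and 0.02 m and y of stick_home in the frame of caddy between -0.02 and 0.02 m and z of stick_home in the frame of caddy between 0 and 0.012 m and angle between stick_home's own z axis and vertical below 0.175 rad and linear speed of stick_home below 0.02 m/s and ((x of stick_a in the frame of caddy between -0.02 and 0.02 m and y of stick_a in the frame of caddy between -0.076 and -0.036 m and z of stick_a in the frame of caddy between 0 and 0.012 m and angle between each of stick_a, stick_b's own z axis and vertical below 0.175 rad and linear speed of each of stick_a, stick_b below 0.02 m/s and x of stick_b in the frame of caddy between -0.02 and 0.02 m and y of stick_b in the frame of caddy between 0.036 and 0.076 m and z of stick_b in the frame of caddy between 0 and 0.012 m) or (x of stick_a in the frame of caddy between -0.02 and 0.02 m and y of stick_a in the frame of caddy between 0.036 and 0.076 m and z of stick_a in the frame of caddy between 0 and 0.012 m and angle between each of stick_a, stick_b's own z axis and vertical below 0.175 rad and linear speed of each of stick_a, stick_b below 0.02 m/s and x of stick_b in the frame of caddy between -0.02 and 0.02 m and y of stick_b in the frame of caddy between -0.076 and -0.036 m and z of stick_b in the frame of caddy between 0 and 0.012 m))); the robot touches nothing.
It fails at once if a glue stick is dropped (moves faster than 0.8 m/s while the fingers do not hold it) ((linear speed of stick_a above 0.8 m/s and contact force between the fingers and stick_a below 0.01 N) or (linear speed of stick_b above 0.8 m/s and contact force between the fingers and stick_b below 0.01 N) or (linear speed of stick_home above 0.8 m/s and contact force between the fingers and stick_home below 0.01 N)).
It also fails if it takes over 64 s, if anything falls off the work surface, if the arm or the gripper's body presses on something with over 40 N, if the wrist force passes 120 N, or if a joint passes its speed limit or range.

## Robot

A 6-joint arm with a two-finger parallel gripper is mounted at the origin on a cart in front of the work surface, level with it; the furniture and walls round the work are solid. World frame = base frame: x ahead of the robot, y to its left, z up, the work surface at z = 0. Lengths are in m, angles in rad, forces in N, time in s.
With the tool pointing down it reaches from about 0.375 to 0.975 m from the base axis. Payload 3.8 kg.
Tool frame: the origin (TCP) lies between the finger pads; the fingertips stand 22 mm ahead of it and the grasp point (between the pads) lies 3 mm ahead of it; z points along the fingers, y is the line along which they close (so a half turn about z gives the same grasp; the last joint's range is limited). The gripper opens to 88 mm and grips with 3 to 60 N. Pads are 18 mm wide; open, the fingers measure 123 mm over their backs; the gripper's body (75 mm by 187 mm) begins 45 mm behind the grasp point.
Start: joints at [-1.185, 0.264, 1.604, -0, 1.274, -0.037], TCP at [0.277, -0.616, 0.261] pointing down, gripper open.
Joint ranges: [-2.63, 2.63], [-0.94, 2.18], [0.31, 2.57], [-1.31, 4.45], [0, 2.66], [-2.55, 2.55]. Speed limits (rad/s): [2.57, 2.57, 3.14, 3.14, 3.14, 3.14].

## Interface

Orientations are given as a unit quaternion [x, y, z, w].
In Python, from station import state, grab_frame, get_calibration, sign_off gives the robot as it stands.
- The arm moves only by the tool step_arm, never from a script. Its argument "commands" is one flat list of numbers, 7 for each row, row after row: the turn, a rotation vector about the tool's x, y, z each as a share of 120 degrees, from -1 to 1, then the shift along the tool's x, y, z each as a share of 500 mm, from -1 to 1, then the opening, from 0 (shut) to 1 (fully open). In form: [rx, ry, rz, dx, dy, dz, fingers, rx, ry, rz, dx, dy, dz, fingers, ...]. A call has 1 to 12 rows; each row is the pose to reach, as a shift and turn from the pose commanded when the call began, along the tool's axes at that moment; what a row does not reach only later rows make up. A row lasts 1/10 s, in which the tool goes at most 50 mm and 8.59 degrees, less where a joint would pass 70% of its speed; a pose out of reach is approached as far as the arm can. A call with a number of a shift or a turn outside -1 to 1 is refused whole. A call with a gripper value outside its range is refused whole. The fingers move at their own pace and stop on an object; "newtons" is the grip in N (left out, the last holds). Time passes only in rows, so rows that repeat a pose let the fingers close. It gives the time, the measured TCP pose, the force, the opening and the grip force at its end, in the units of the state.
- state(): the state, without advancing time (a new reading comes with each control period).
- grab_frame(name): name is "scene" or "top" or "wrist"; returns the picture (384x512x3 uint8, blue, green, red); there is no depth.
- get_calibration(name): a dict with "mtx" (3x3 intrinsics, pixels), "rvec" (rotation vector, rad) and "tvec" (3), from world to camera coordinates, as OpenCV has them; the wrist camera has in their place "T_tool_cam" (4x4, takes a point from camera to tool coordinates, whose origin is the TCP and whose axes are the flange's). Camera axes: x right, y down, z forward; pixel columns grow to the right and rows downward; lengths in m; the calibration is good to about 2 mm. A picture is of the moment at which its call begins: read the wrist's pose just before it. get_calibration takes no time and is no camera call.
- sign_off(): hands the job in; it is judged then, once.
The state is a dict: "clock": time; "q": joint angles; "qd": joint speeds; "effort": joint torques, N m; "eef_pos": TCP position; "orientation": TCP orientation; "force": force on the tool from outside, world axes, zero at the start; "ft_torque": the same for the moment, N m; "width": finger opening in m; "gripper_force": force on a finger pad.
Only numpy, scipy, OpenCV 4.12 (cv2) and the standard library are available. Lean on these libraries where they do the work, as an engineer would, in place of code of your own. Each camera call takes 0.05 s, during which the arm holds its last target. There are 200 camera calls.

## Working session

There is one attempt and no reset: what is moved stays moved. The work goes in short steps, Python scripts to look and compute and a tool call to move; the robot and the scene stay as the last step left them, time stands still between calls to the robot, and variables do not carry over. Pictures are saved under pics/ and viewed, at most 10 in all, crops included, and the job is handed in when it is done.

Besides the shell and the picture viewer there is one more tool, called after "Emit:" by a JSON object that holds its "fn" and its "kwargs", one argument or row to a line. step_arm: Moves the arm, as the interface text tells. Shift numbers are shares of 500 mm and turn numbers shares of 120 degrees, none past 1 either way. Its arguments: {"type":"object","properties":{"commands":{"type":"array"},"newtons":{"type":"number"}},"required":["commands"]}

```bash
mkdir -p pics
cat > h.py <<'E'
import numpy as np, cv2
from station import *
from scipy.spatial.transform import Rotation as R
def cam(name):
    c=get_calibration(name)
    if 'rvec' in c:
        Rm=cv2.Rodrigues(np.array(c['rvec'],float))[0]; t=np.array(c['tvec'],float).ravel()
        return np.array(c['mtx']),Rm,t
    s=state(); T=np.eye(4); T[:3,:3]=R.from_quat(s['orientation']).as_matrix(); T[:3,3]=s['eef_pos']
    W=np.linalg.inv(T@np.array(c['T_tool_cam'])); return np.array(c['mtx']),W[:3,:3],W[:3,3]
def back(C,uv,z):
    K,Rm,t=C; d=Rm.T@np.linalg.solve(K,[uv[0],uv[1],1]); o=-Rm.T@t
    return o+d*(z-o[2])/d[2]
def proj(C,p):
    K,Rm,t=C; q=K@(Rm@np.array(p)+t); return q[:2]/q[2]
E
python3 - <<'E'
from h import *
s=state();print(s)
for n in('scene','top'):
    cv2.imwrite(f'pics/{n}0.png',cv2.resize(grab_frame(n),(800,600),interpolation=cv2.INTER_CUBIC))
    K,Rm,t=cam(n);print(n,K.tolist(),-Rm.T@t,Rm[2])
print(get_calibration('wrist'))
E
```

```text
{'clock': 0.0, 'q': array([-1.18488430e+00,  2.64749354e-01,  1.60536889e+00,  1.65897596e-05,
        1.27370665e+00, -3.69151001e-02]), 'qd': array([-3.01303538e-04,  1.53482201e-03, -3.40074296e-04, -1.00144286e-03,
        2.99102616e-04, -3.43936398e-05]), 'effort': array([-1.87172959e-04, -5.02109993e+01, -3.56874275e+01,  7.24857626e-02,
        2.95143609e-02, -1.74407828e-04]), 'eef_pos': array([ 0.27672293, -0.6149411 ,  0.25939328]), 'orientation': array([ 9.77735169e-01,  2.09839687e-01, -1.85965273e-04, -1.10054303e-03]), 'force': array([0.01378783, 0.06135572, 0.37442971]), 'ft_torque': array([ 0.00082495, -0.01490772,  0.00708923]), 'gripper_force': 0.0, 'width': 0.08801483884757193}
scene [[409.32415110320335, 0.0, 260.96714086248744], [0.0, 409.32415110320335, 194.51876208236268], [0.0, 0.0, 1.0]] [0.16218622 0.71681093 0.42611178] [ 0.49392672 -0.73598639 -0.46299075]
top [[498.75370325065336, 0.0, 256.7538422352736], [0.0, 498.75370325065336, 194.2655246936592], [0.0, 0.0, 1.0]] [0.47219651 0.07088942 1.07288239] [ 0.09397259  0.00545545 -0.99555984]
{'mtx': array([[275.39981063,   0.        , 255.23594741],
       [  0.        , 275.39981063, 186.30630618],
       [  0.        ,   0.        ,   1.        ]]), 'T_tool_cam': array([[-3.53289353e-04, -9.60134563e-01, -2.79538006e-01,
         7.21686324e-02],
       [ 9.99999747e-01, -5.11969649e-04,  4.94639330e-04,
        -3.82531040e-04],
       [-6.18035291e-04, -2.79537761e-01,  9.60134500e-01,
        -1.24956935e-01],
       [ 0.00000000e+00,  0.00000000e+00,  0.00000000e+00,
         1.00000000e+00]])}
```

View pics/scene0.png

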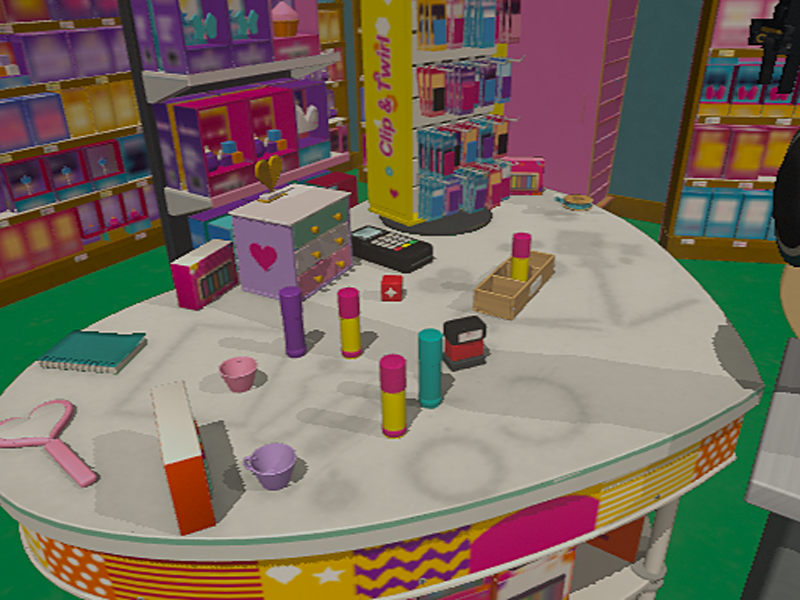

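View pics/top0.png

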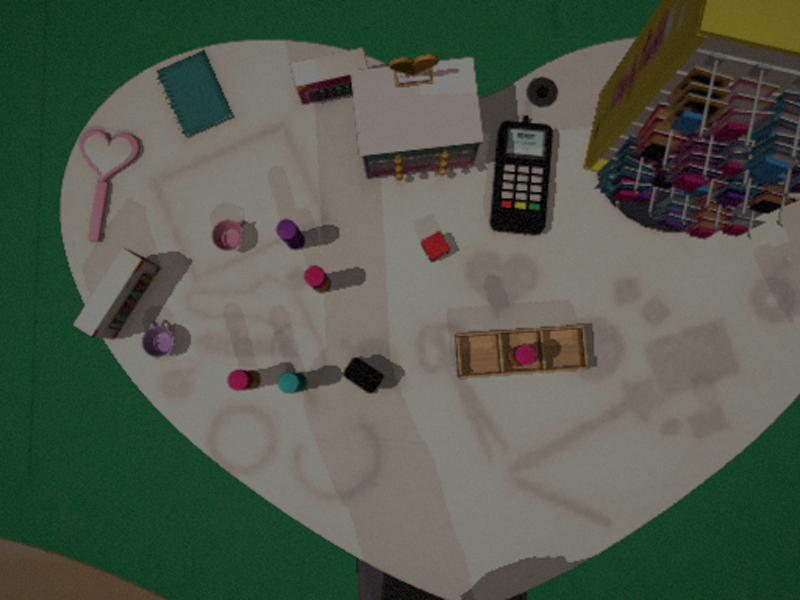

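The pink/yellow sticks in top0 are at (316,276) and (240,380), with the home stick at (525,354). Lookalikes: purple (290,234), turquoise (291,382). The black date stamp is at (364,375). By the description, the two pink/yellow ones are the targets. I'll check them in close crops.

Run:
```python
from h import *
f=grab_frame('top')
a=cv2.resize(f[140:260,135:265],(650,600),interpolation=cv2.INTER_CUBIC)
b=cv2.resize(f[195:255,280:390],(770,420),interpolation=cv2.INTER_CUBIC)
cv2.imwrite('pics/a.png',a);cv2.imwrite('pics/b.png',b)
C=cam('top')
for n,u in dict(p1=(316,276),p2=(240,380),home=(525,354),purple=(290,234),turq=(291,382)).items(): print(n,back(C,np.array(u)*.64,.088))
```

```text
p1 [0.60144203 0.18453696 0.088     ]
p2 [0.47035746 0.28012928 0.088     ]
home [ 0.49980472 -0.07921844  0.088     ]
purple [0.65600537 0.21795267 0.088     ]
turq [0.46728499 0.21583125 0.088     ]
```

View pics/a.png

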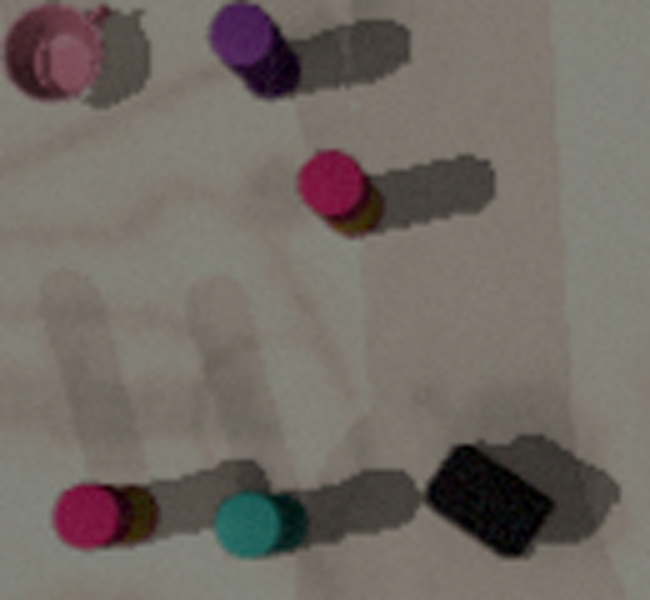

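View pics/b.png

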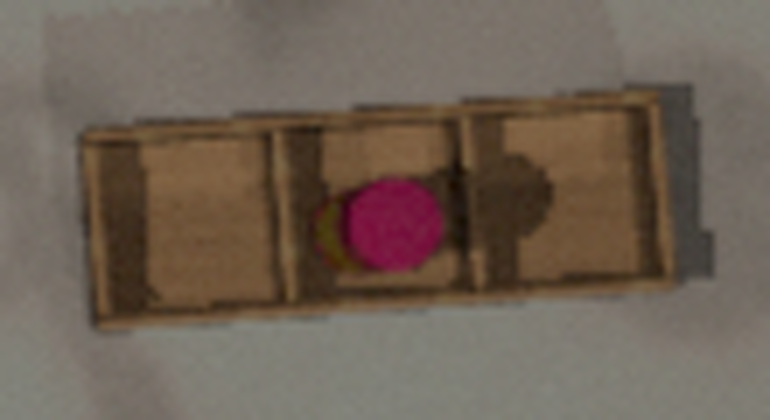

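Run:
```python
from h import *
C=cam('top')
px=lambda u,s,o:(np.array(u)+.5)/s-.5+np.array(o)
for n,u in dict(p1=(333,184),p2=(89,516),turq=(250,524)).items(): print(n,back(C,px(u,5,(135,140)),.088)[:2].round(4))
print('home',back(C,px((395,225),7,(280,195)),.093)[:2].round(4))
c=np.array([back(C,px(u,7,(280,195)),.035)[:2] for u in [(83,133),(656,93),(673,285),(97,325)]])
print(c.round(4),'ctr',c.mean(0).round(4),[np.linalg.norm(c[i]-c[i-1]).round(4) for i in range(4)])
y=(c[0]+c[3]-c[1]-c[2]);yaw=np.arctan2(-y[0],y[1]);print('yaw',np.degrees(yaw))
y/=np.linalg.norm(y)
print('cells',c.mean(0)+.056*y,c.mean(0)-.056*y)
s=state();Rm=R.from_quat(s['orientation'])
tgt=R.from_matrix(np.array([[1,0,0],[0,-1,0],[0,0,-1.]]))
print('turn',np.degrees((Rm.inv()*tgt).as_rotvec())/120)
print('shift',Rm.inv().apply(np.array([.56,.18,.26])-s['eef_pos'])/.5)
```

```text
p1 [0.6019 0.1866]
p2 [0.4712 0.2825]
turq [0.4675 0.2191]
home [ 0.4994 -0.0784]
[[ 0.5291  0.0048]
 [ 0.5395 -0.1658]
 [ 0.4825 -0.169 ]
 [ 0.4722  0.0015]] ctr [ 0.5058 -0.0821] [np.float64(0.057), np.float64(0.1708), np.float64(0.057), np.float64(0.1708)]
yaw 3.4588182598708985
cells [ 0.5024507  -0.02624088] [ 0.50920778 -0.13803687]
turn [-7.95882595e-04  1.23967530e-04  2.01860737e-01]
shift [ 1.16903865 -1.21781843  0.00154354]
```

Emit:
{"fn": "step_arm", "kwargs": {
  "commands": [0,0,0.202,0.585,-0.61,0,0.6,0,0,0.202,0.585,-0.61,0,0.6,0,0,0.202,0.585,-0.61,0,0.6,0,0,0.202,0.585,-0.61,0,0.6,0,0,0.202,0.585,-0.61,0,0.6,0,0,0.202,0.585,-0.61,0,0.6,0,0,0.202,0.585,-0.61,0,0.6,0,0,0.202,0.585,-0.61,0,0.6,0,0,0.202,0.585,-0.61,0,0.6,0,0,0.202,0.585,-0.61,0,0.6,0,0,0.202,0.585,-0.61,0,0.6,0,0,0.202,0.585,-0.61,0,0.6],
  "newtons": 10
}}

```text
clock: 1.35
eef_pos: [0.4183, -0.2183, 0.2606]
orientation: [1.0, -0.001, -0.0, 0.0]
force: [-0.1, -0.5, 0.1]
width: 0.0527
gripper_force: 0.0
```

Emit:
{"fn": "step_arm", "kwargs": {
  "commands": [0,0,0,0.28,-0.81,0,0.6,0,0,0,0.28,-0.81,0,0.6,0,0,0,0.28,-0.81,0,0.6,0,0,0,0.28,-0.81,0,0.6,0,0,0,0.28,-0.81,0,0.6,0,0,0,0.28,-0.81,0,0.6,0,0,0,0.28,-0.81,0,0.6,0,0,0,0.28,-0.81,0,0.6,0,0,0,0.28,-0.81,0,0.6,0,0,0,0.28,-0.81,0,0.6,0,0,0,0.28,-0.81,0,0.6]
}}

```text
clock: 2.45
eef_pos: [0.5591, 0.1865, 0.26]
orientation: [1.0, -0.0, -0.001, 0.001]
force: [-0.3, -0.7, 0.4]
width: 0.0526
gripper_force: 0.0
```

Run:
```python
from h import *
s=state();print(s['eef_pos'],s['q'])
C=cam('wrist');f=grab_frame('wrist');cv2.imwrite('pics/w1.png',cv2.resize(f,(800,600),interpolation=cv2.INTER_CUBIC))
print(proj(C,[.6019,.1866,.088])/.64,proj(C,[.656,.218,.088])/.64)
np.savez('w1.npz',K=C[0],R=C[1],t=C[2])
```

```text
[0.55909823 0.18648115 0.26002327] [ 2.80075819e-01  1.04544819e-01  1.79234924e+00 -7.81927158e-04
  1.24620895e+00  1.85187894e+00]
[398.6857348  210.23112981] [349.98112645 125.49780754]
```

View pics/w1.png

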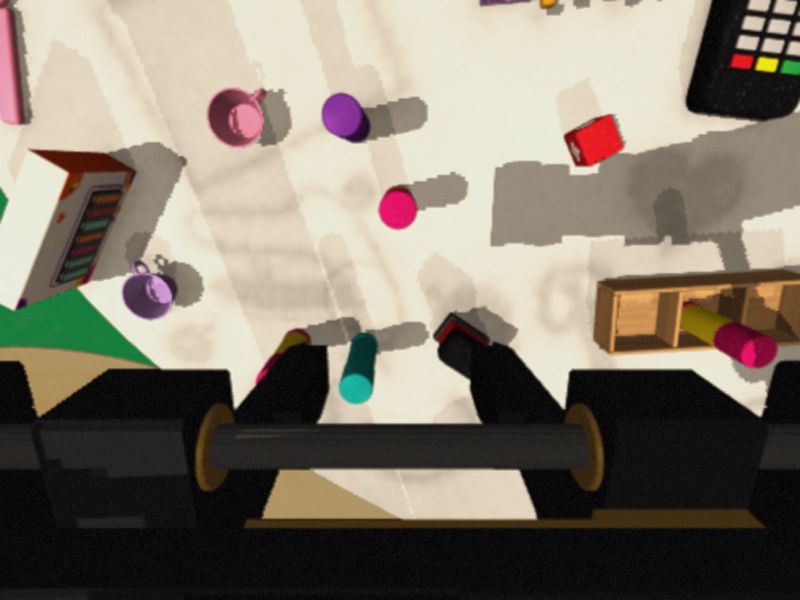

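Wrist view: p1's cap is at (398,208), within 2 px of prediction. The purple decoy is at (345,117), clear of the fingers.

Emit:
{"fn": "step_arm", "kwargs": {
  "commands": [0,0,0,0.086,0,0,0.6,0,0,0,0.086,0,0.1,0.6,0,0,0,0.086,0,0.2,0.6,0,0,0,0.086,0,0.29,0.6,0,0,0,0.086,0,0.35,0.6,0,0,0,0.086,0,0.378,0.6,0,0,0,0.086,0,0.378,0.6,0,0,0,0.086,0,0.378,0.2,0,0,0,0.086,0,0.378,0.2,0,0,0,0.086,0,0.378,0.2,0,0,0,0.086,0,0.378,0.2,0,0,0,0.086,0,0.378,0.2]
}}

```text
clock: 3.7
eef_pos: [0.6031, 0.1879, 0.0738]
orientation: [1.0, 0.0, 0.002, -0.0]
force: [-0.6, -1.3, 6.6]
width: 0.0257
gripper_force: 10.0
```

Emit:
{"fn": "step_arm", "kwargs": {
  "commands": [0,0,0,0,0,0,0.1,0,0,0,0,0,0,0.1,0,0,0,0,0,-0.02,0.1,0,0,0,0,0,-0.04,0.1]
}}

```text
clock: 4.1
eef_pos: [0.6012, 0.1876, 0.092]
orientation: [1.0, -0.0, -0.0, 0.0]
force: [0.7, 0.4, -0.0]
width: 0.0265
gripper_force: 10.0
```

Run:
```python
from h import *
s=state();print(s['eef_pos'],s['force'],s['ft_torque'],s['width'])
f=grab_frame('wrist');g=grab_frame('scene')[160:300,140:340]
cv2.imwrite('pics/w2.png',np.hstack([cv2.resize(f,(400,300)),cv2.resize(g,(400,300),interpolation=cv2.INTER_CUBIC)]))
```

```text
[0.60119466 0.18759748 0.0920154 ] [ 0.66785797  0.39755378 -0.04754232] [ 0.00117864  0.04096322 -0.00996176] 0.026498392492814188
```

View pics/w2.png

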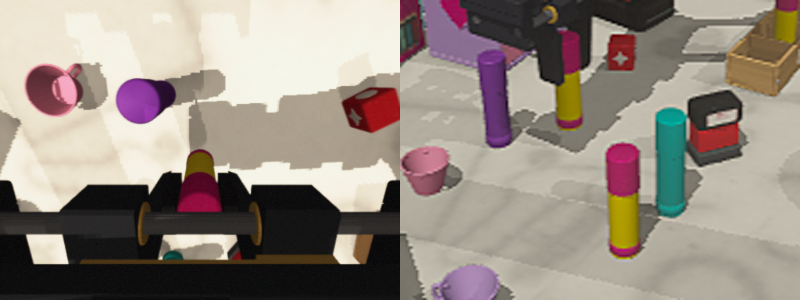

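Stick p1 is held and upright, and it has lifted off the counter. Next: lift, then swing over to the right-hand cell.

Emit:
{"fn": "step_arm", "kwargs": {
  "commands": [0,0,0,0,0,-0.08,0.1,0,0,0,0,0,-0.16,0.1,0,0,0,-0.02,0.05,-0.24,0.1,0,0,-0.05,-0.05,0.13,-0.26,0.1,0,0,-0.11,-0.07,0.21,-0.26,0.1,0,0,-0.17,-0.09,0.29,-0.26,0.1,0,0,-0.24,-0.11,0.37,-0.26,0.1,0,0,-0.31,-0.13,0.45,-0.26,0.1,0,0,-0.38,-0.15,0.53,-0.26,0.1,0,0,-0.45,-0.17,0.6,-0.26,0.1,0,0,-0.52,-0.184,0.64,-0.26,0.1,0,0,-0.58,-0.184,0.651,-0.26,0.1]
}}

```text
clock: 5.4
eef_pos: [0.5084, -0.1401, 0.2216]
orientation: [0.82, 0.572, -0.0, 0.0]
force: [-0.4, 0.5, -0.4]
width: 0.0261
gripper_force: 10.0
```

Run:
```python
from h import *
w=np.load('w1.npz');C=(w['K'],w['R'],w['t'])
print('caddy rim left corners pred in w1',proj(C,[.5291,.0048,.035])/.64,proj(C,[.4722,.0015,.035])/.64)
s=state();Rm=R.from_quat(s['orientation']);a=np.radians(93.5)
X=np.array([np.cos(a),np.sin(a),0]);Z=np.array([0,0,-1.]);tgt=R.from_matrix(np.c_[X,np.cross(Z,X),Z])
print(np.degrees((Rm.inv()*tgt).as_rotvec())/120,Rm.inv().apply(np.array([.509,-.138,.222])-s['eef_pos'])/.5)
```

```text
caddy rim left corners pred in w1 [613.19708093 290.66651066] [608.00767462 352.41398242]
[-0.0002409   0.00028421 -0.19792255] [ 0.00431238 -0.00029297 -0.00084539]
```

Emit:
{"fn": "step_arm", "kwargs": {
  "commands": [0,0,-0.07,0.004,0,0,0.1,0,0,-0.14,0.004,0,0,0.1,0,0,-0.198,0.004,0,0,0.1,0,0,-0.198,0.004,0,0,0.1,0,0,-0.198,0.004,0,0.07,0.1,0,0,-0.198,0.004,0,0.14,0.1,0,0,-0.198,0.004,0,0.2,0.1,0,0,-0.198,0.004,0,0.24,0.1,0,0,-0.198,0.004,0,0.265,0.1,0,0,-0.198,0.004,0,0.275,0.1,0,0,-0.198,0.004,0,0.28,0.1,0,0,-0.198,0.004,0,0.28,0.1]
}}

```text
clock: 6.6
eef_pos: [0.511, -0.1363, 0.0825]
orientation: [0.686, 0.727, 0.0, 0.001]
force: [0.8, -0.4, 0.6]
width: 0.0259
gripper_force: 10.0
```

Run:
```python
from h import *
s=state();print(s['eef_pos'],s['force'])
f=grab_frame('wrist');g=grab_frame('scene')[130:220,280:400]
cv2.imwrite('pics/w3.png',np.hstack([cv2.resize(f,(400,300)),cv2.resize(g,(400,300),interpolation=cv2.INTER_CUBIC)]))
```

```text
[ 0.51096729 -0.13625028  0.08245549] [ 0.81056525 -0.36907315  0.56799016]
```

View pics/w3.png

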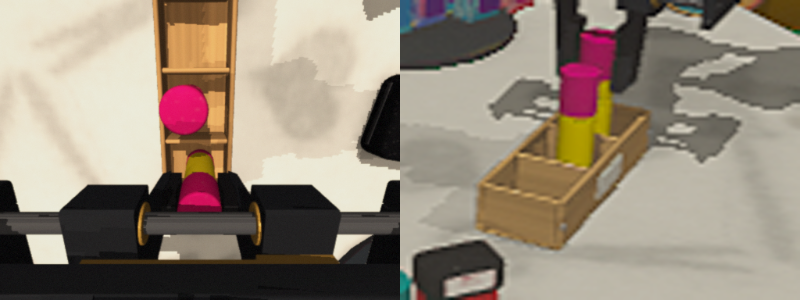

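Stick p1 is inside the far cell and upright, with the home stick undisturbed. I'll lower it the last millimetres.

Emit:
{"fn": "step_arm", "kwargs": {
  "commands": [0,0,0,0,0,0.003,0.1,0,0,0,0,0,0.006,0.1,0,0,0,0,0,0.008,0.1,0,0,0,0,0,0.01,0.1,0,0,0,0,0,0.01,0.1]
}}

```text
clock: 7.2
eef_pos: [0.5114, -0.1365, 0.0785]
orientation: [0.686, 0.727, 0.0, 0.001]
force: [-2.1, 1.0, 9.1]
width: 0.026
gripper_force: 10.0
```

Contact with the floor (9 N). Ease off slightly, release, then rise.

Emit:
{"fn": "step_arm", "kwargs": {
  "commands": [0,0,0,0,0,-0.003,0.1,0,0,0,0,0,-0.003,0.2,0,0,0,0,0,-0.003,0.5,0,0,0,0,0,-0.003,0.6,0,0,0,0,0,-0.003,0.6,0,0,0,0,0,-0.02,0.6,0,0,0,0,0,-0.08,0.6,0,0,0,0,0,-0.16,0.6,0,0,0,0,0,-0.24,0.6,0,0,0,0,0,-0.3,0.6,0,0,0,0,0,-0.3,0.6]
}}

```text
clock: 8.3
eef_pos: [0.5136, -0.137, 0.2331]
orientation: [0.686, 0.727, 0.002, 0.005]
force: [1.0, -0.7, 0.6]
width: 0.0527
gripper_force: 0.0
```

Run:
```python
from h import *
s=state();Rm=R.from_quat(s['orientation'])
print(s['eef_pos'],s['width'],Rm.inv().apply(np.array([.4712,.2825,.228])-s['eef_pos'])/.5)
C=cam('top');f=grab_frame('top')
# magenta cap blobs
m=cv2.inRange(cv2.cvtColor(f,cv2.COLOR_BGR2HSV),(160,150,60),(176,255,255))
n,l,st,ce=cv2.connectedComponentsWithStats(m)
for i in range(1,n):
    if st[i,4]>60: print(ce[i],st[i],back(C,ce[i],.09)[:2].round(4))
```

```text
[ 0.51355001 -0.13703651  0.23311022] 0.052688940762083636 [ 0.84261988 -0.03563033  0.00665479]
[443.04878049 114.29268293] [436 111  16   9  82] [ 0.7225 -0.2987]
[450.20634921 148.12698413] [442 145  16   7  63] [ 0.6536 -0.3099]
[364.85185185 220.7962963 ] [357 215  16  13 162] [ 0.5106 -0.1359]
[335.45033113 226.60927152] [328 221  15  13 151] [ 0.4997 -0.0778]
[152.2265625 242.6796875] [146 237  13  12 128] [0.4714 0.2824]
```

Stick p1 stands in its cell at (0.511,-0.136). Now for p2.

Emit:
{"fn": "step_arm", "kwargs": {
  "commands": [0,0,0,0.08,0,0,0.6,0,0,0,0.18,-0.01,0,0.6,0,0,0,0.28,-0.01,0,0.6,0,0,0,0.38,-0.02,0,0.6,0,0,0,0.48,-0.02,0,0.6,0,0,0,0.58,-0.03,0,0.6,0,0,0,0.68,-0.03,0,0.6,0,0,0,0.77,-0.034,0,0.6,0,0,0,0.83,-0.034,0,0.6,0,0,0,0.843,-0.034,0,0.6,0,0,0,0.843,-0.034,0,0.6,0,0,0,0.843,-0.034,0,0.6]
}}

```text
clock: 9.55
eef_pos: [0.4683, 0.2825, 0.2256]
orientation: [0.686, 0.727, -0.001, -0.0]
force: [1.1, 0.0, 0.4]
width: 0.053
gripper_force: 0.0
```

Run:
```python
from h import *
s=state();Rm=R.from_quat(s['orientation'])
print(s['eef_pos'],Rm.inv().apply(np.array([.4713,.2825,.072])-s['eef_pos'])/.5,s['q'])
```

```text
[0.46828845 0.28247058 0.22564387] [1.83498908e-04 6.55167347e-03 3.07276868e-01] [ 4.97603360e-01  4.88847703e-02  1.91710456e+00 -7.10044025e-04
  1.17783690e+00  4.39790424e-01]
```

Emit:
{"fn": "step_arm", "kwargs": {
  "commands": [0,0,0,0,0.006,0.04,0.6,0,0,0,0,0.006,0.12,0.6,0,0,0,0,0.006,0.2,0.6,0,0,0,0,0.006,0.26,0.6,0,0,0,0,0.006,0.295,0.6,0,0,0,0,0.006,0.307,0.6,0,0,0,0,0.006,0.307,0.6,0,0,0,0,0.006,0.307,0.3,0,0,0,0,0.006,0.307,0.2,0,0,0,0,0.006,0.307,0.1,0,0,0,0,0.006,0.307,0.1,0,0,0,0,0.006,0.307,0.1]
}}

```text
clock: 10.75
eef_pos: [0.4724, 0.2844, 0.0743]
orientation: [0.686, 0.728, 0.001, 0.0]
force: [-0.2, 0.0, 3.3]
width: 0.0267
gripper_force: 9.9
```

Emit:
{"fn": "step_arm", "kwargs": {
  "commands": [0,0,0,0,0,-0.02,0.1,0,0,0,0,0,-0.08,0.1,0,0,0,0,0,-0.16,0.1,0,0,0,0,0,-0.24,0.1,0,0,0,-0.03,0,-0.3,0.1,0,0,0,-0.12,0.005,-0.3,0.1,0,0,0,-0.22,0.01,-0.3,0.1,0,0,0,-0.32,0.015,-0.3,0.1,0,0,0,-0.42,0.02,-0.3,0.1,0,0,0,-0.52,0.025,-0.3,0.1,0,0,0,-0.6,0.025,-0.3,0.1,0,0,0,-0.62,0.025,-0.3,0.1]
}}

```text
clock: 11.95
eef_pos: [0.5021, -0.0282, 0.2238]
orientation: [0.688, 0.726, -0.0, 0.001]
force: [0.4, -0.1, -0.8]
width: 0.0267
gripper_force: 9.9
```

Run:
```python
from h import *
s=state();Rm=R.from_quat(s['orientation'])
print(s['eef_pos'],s['width'],Rm.inv().apply(np.array([.5025,-.0262,.083])-s['eef_pos'])/.5)
```

```text
[ 0.50211878 -0.02820968  0.22375272] 0.026652448804202592 [0.00429935 0.00090706 0.28150087]
```

Emit:
{"fn": "step_arm", "kwargs": {
  "commands": [0,0,0,0.004,0,0,0.1,0,0,0,0.004,0,0.06,0.1,0,0,0,0.004,0,0.13,0.1,0,0,0,0.004,0,0.19,0.1,0,0,0,0.004,0,0.24,0.1,0,0,0,0.004,0,0.265,0.1,0,0,0,0.004,0,0.275,0.1,0,0,0,0.004,0,0.28,0.1,0,0,0,0.004,0,0.28,0.1]
}}

```text
clock: 12.85
eef_pos: [0.503, -0.0225, 0.0841]
orientation: [0.686, 0.728, 0.001, 0.001]
force: [0.5, -0.8, -0.1]
width: 0.0263
gripper_force: 9.9
```

Run:
```python
from h import *
s=state();print(s['eef_pos'],s['force'])
f=grab_frame('wrist');g=grab_frame('scene')[130:220,280:400]
cv2.imwrite('pics/w4.png',np.hstack([cv2.resize(f,(400,300)),cv2.resize(g,(400,300),interpolation=cv2.INTER_CUBIC)]))
```

```text
[ 0.50301089 -0.02245857  0.08411259] [ 0.45577347 -0.78934604 -0.06915354]
```

View pics/w4.png

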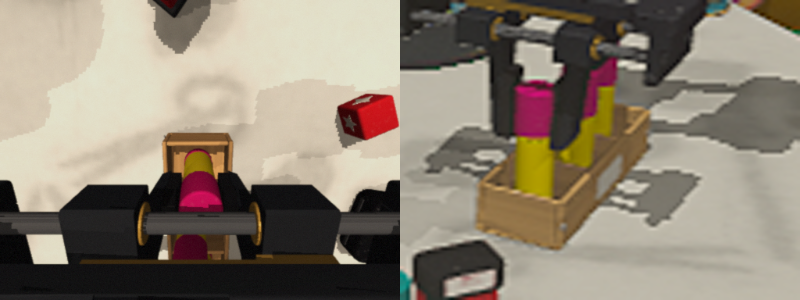

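Stick p2 is inside the near cell and upright. Lower the last millimetres.

Emit:
{"fn": "step_arm", "kwargs": {
  "commands": [0,0,0,-0.002,0,0.003,0.1,0,0,0,-0.004,0,0.006,0.1,0,0,0,-0.004,0,0.009,0.1,0,0,0,-0.004,0,0.011,0.1,0,0,0,-0.004,0,0.011,0.1]
}}

```text
clock: 13.45
eef_pos: [0.5026, -0.0251, 0.079]
orientation: [0.686, 0.727, -0.0, 0.0]
force: [-3.8, -1.1, 8.6]
width: 0.0261
gripper_force: 10.0
```

Emit:
{"fn": "step_arm", "kwargs": {
  "commands": [0,0,0,0,0,-0.002,0.1,0,0,0,0,0,-0.002,0.2,0,0,0,0,0,-0.002,0.5,0,0,0,0,0,-0.002,0.6,0,0,0,0,0,-0.002,0.6,0,0,0,0,0,-0.02,0.6,0,0,0,0,0,-0.08,0.6,0,0,0,0,0,-0.16,0.6,0,0,0,0,0,-0.24,0.6,0,0,0,0.06,-0.06,-0.32,0.6,0,0,0,0.12,-0.1,-0.32,0.6,0,0,0,0.12,-0.1,-0.32,0.6]
}}

```text
clock: 14.65
eef_pos: [0.4477, 0.0344, 0.2404]
orientation: [0.685, 0.728, 0.002, 0.001]
force: [0.3, 0.8, -0.5]
width: 0.0526
gripper_force: 0.0
```

Run:
```python
from h import *
s=state();print(s['eef_pos'],s['width'],s['force'],s['clock'])
f=grab_frame('top')[195:255,280:390];g=grab_frame('scene')[130:220,280:400]
cv2.imwrite('pics/end.png',np.hstack([cv2.resize(f,(400,300),interpolation=cv2.INTER_CUBIC),cv2.resize(g,(400,300),interpolation=cv2.INTER_CUBIC)]))
```

```text
[0.44766875 0.03443266 0.24035445] 0.052624280024121194 [ 0.27464541  0.75204236 -0.4523713 ] 14.65
```

View pics/end.png

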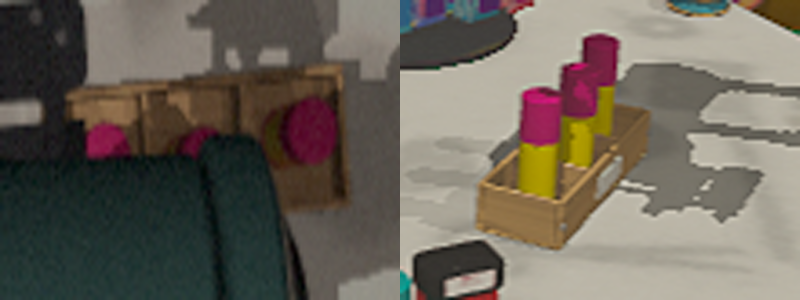

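All three sticks stand upright in their own cells, and the arm is clear of them.

```bash
python3 -c "
from station import *
print(sign_off())"
```

```text
the job is handed in; nothing more can be done
None
```

Both loose glue sticks were set down upright in the caddy's two end cells, the middle stick was left standing, and I handed the job in at about 15 s on the clock; the hand-in returned no verdict.

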